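Balance the green cell on the domed test anvil

ROBOT

A 6-joint arm with a two-finger parallel gripper is mounted at the origin on the work surface. World frame = base frame: x ahead of the robot, y to its left, z up, the work surface at z = 0. Lengths are in m, angles in rad, forces in N, time in s.
With the tool pointing down it reaches from about 0.4 to 0.825 m from the base axis. Payload 7 kg.
Tool frame: the origin (TCP) lies on the centre line of the jaws, within the pads' length; the fingertips stand arm.tip_reach ahead of it and the grasp point (between the pads) lies 5 mm behind it (arm.tip_reach is the distance from the TCP to the fingertips, in m); z points along the fingers, y is the line along which they close (so a half turn about z gives the same grasp; the last joint's range is limited). The gripper opens to 88 mm and grips with 3 to 60 N. Pads are 19 mm wide; open, the fingers measure 130 mm over their backs; the gripper's body (78 mm by 193 mm) begins 47 mm behind the grasp point.
Start: joints at [1.638, 0.359, 0.012, 0, -1.224, -0.288], TCP at [0.148, 0.659, 0.241] pointing down, gripper open.
Joint ranges: [-3.07, 3.07], [-1.43, 2.12], [-1.02, 1.25], [-3.03, 1.67], [-3.05, -0], [-3.03, 3.03]. Speed limits (rad/s): [2.39, 2.39, 3.01, 3.14, 3.14, 3.14].

INTERFACE

Orientations are given as [roll, pitch, yaw] about the fixed x, y, z axes, in that order (R = Rz(yaw) Ry(pitch) Rx(roll)).
In Python, from station import status, optics, order, arm gives the robot as it stands. The module is installed in compiled form; this text tells all that it offers.
- The arm moves only by the shell command python3 -m jog 'ROWS' [FORCE]. ROWS is JSON, a list of rows, each a list of 3 entries, a list of its own where there are three numbers: the gripper command: -1 is shut, 1 is fully open, values between are in proportion, then the shift along the tool's x, y, z in mm, then the turn about the tool's z in rad. A call has 1 to 20 rows; each row is the pose to reach, as a shift and turn from the pose commanded when the call began, along the tool's axes at that moment; what a row does not reach only later rows make up. A row lasts 1/8 s, in which the tool goes at most 62.5 mm and 10.7 degrees, less where a joint would pass 70% of its speed; a pose out of reach is approached as far as the arm can. A call with a gripper value outside its range is refused whole. The fingers move at their own pace and stop on an object; FORCE is the grip in N (left out, the last holds). Time passes only in rows, so rows that repeat a pose let the fingers close. It gives the time, the measured TCP pose, the force, the opening and the grip force at its end, in the units of the state.
- status.get_state(): the state, without advancing time (a new reading comes with each control period).
- optics.grab_frame(name): name is "side" or "top"; returns a dict with "color" (420x560x3 uint8, red, green, blue), "mtx" (3x3 intrinsics, pixels), "cam_to_world" (4x4, takes a point from camera to world coordinates). Camera axes: x right, y down, z forward; pixel columns grow to the right and rows downward; lengths in m; the calibration is good to about 2 mm. A picture is of the moment at which its call begins. There is no depth.
- order.job_done(): hands the job in; it is judged then, once.
The state is a dict: "t": time; "q": joint angles; "qd": joint speeds; "joint_efforts": joint torques, N m; "eef_pos": TCP position; "ee_rot": TCP orientation; "force": force on the tool from outside, world axes, zero at the start; "moment": the same for the moment, N m; "width": finger opening in m; "gripper_force": force on a finger pad.
Only numpy, scipy, OpenCV 4.12 (cv2) and the standard library are available. Lean on these libraries where they do the work, as an engineer would, in place of code of your own. Each camera call takes 0.05 s, during which the arm holds its last target. There are 200 camera calls.

TASK

Load the next cell for the indentation test: pick up the green-wrapped battery cell and lay it flat on the brass dome, gently (not dropped) and centred on the crown, so that it balances there nearly level when you let go. Leave the blue-wrapped cell where it lies; the flat-topped steel anvil is not used.

Things in the scene. Friction and masses are not known exactly. Their poses are not given: they have to be found in the camera images.
- cell_green_center (a point): Green-wrapped prismatic battery cell, the one to load: a rigid flat bright-green slab 104 mm long (x), with thin black end caps and, at its +x end only, two small terminals (115 mm over all), 60 mm wide (y), 14 mm thick (z), 0.14 to 0.28 kg, lying flat on the bench. The point is the centre of the slab (also its centre of mass), 7 mm above its underside. Its long axis starts within about 30 degrees of world x, so it can be gripped from above across its 60 mm width.
- dome_crown (a point): Top point (crown) of the domed anvil: a fixed polished brass hemisphere of 55 mm radius on a dark steel flange (120 mm across, 10 mm high), bolted to the bench. The crown is 65 mm above the bench; z points up. The dome has no preferred direction, so the cell may lie on it at any yaw; 30 mm out from the axis its surface is 9 mm below the crown. A cell set down with its centre d off the axis rocks over to a tilt of about d / 48 mm (rad).
- cell_blue_center (a point): Blue-wrapped cell of the same size and shape as the green one, lying flat on the bench; it must stay where it is. The point is its centre, 7 mm above the bench.
- flat_top (a point): Centre of the flat top of the other anvil, a plain fixed steel cylinder 90 mm across on the same 120 mm flange, top 65 mm above the bench. Not used in this job.
There are look-alikes about, which are no part of the job. What is shaped like the part that bears cell_green_center but brown or pink is not meant.

How it is judged:
By the outcome, as a careful person would: the job done as asked, in the order asked, and still so for the second after the job is handed in, with the robot touching nothing.
It also fails if it takes over 43 s, if anything falls off the work surface, if the arm or the gripper's body presses on something with over 40 N, if the wrist force passes 120 N, or if a joint passes its speed limit or range.

## Working session

There is one attempt and no reset: what is moved stays moved. The work goes in short steps, Python scripts to look and compute and a shell command to move; the robot and the scene stay as the last step left them, time stands still between calls to the robot, and variables do not carry over. Pictures are saved under pics/ and viewed, at most 10 in all, crops included, and the job is handed in when it is done.

```bash
mkdir -p pics
python3 - <<'E'
from station import status, optics, arm
import cv2, numpy as np, pickle
np.set_printoptions(precision=4,suppress=True)
fs={}
for n in("side","top"):
    f=optics.grab_frame(n);fs[n]=f
    cv2.imwrite(f"pics/{n}0.png",f["color"][:,:,::-1]);print(n,f["mtx"],f["cam_to_world"])
pickle.dump(fs,open("f0.pkl","wb"))
print(status.get_state(),arm.tip_reach)
E
```

```text
side [[386.6956   0.     280.5626]
 [  0.     386.6956 203.1944]
 [  0.       0.       1.    ]] [[-0.9962 -0.0707  0.0506  0.4444]
 [-0.0857  0.7045 -0.7045  0.6514]
 [ 0.0142 -0.7062 -0.7079  0.6959]
 [ 0.      0.      0.      1.    ]]
top [[468.5211   0.     277.2894]
 [  0.     468.5211 208.0657]
 [  0.       0.       1.    ]] [[-0.0781 -0.9755  0.2056  0.2451]
 [-0.9969  0.0762 -0.0171  0.0332]
 [ 0.001  -0.2063 -0.9785  1.1558]
 [ 0.      0.      0.      1.    ]]
{'t': 0.1, 'q': array([ 1.6381,  0.3593,  0.0111, -0.0003, -1.2241, -0.2881]), 'qd': array([-0.0002, -0.0016,  0.0005,  0.0014,  0.0015, -0.0028]), 'joint_efforts': array([ -0.0013, -58.4165,  29.3752,   7.0157,   0.0101,  -0.    ]), 'eef_pos': array([0.1478, 0.6582, 0.2397]), 'ee_rot': array([ 3.1401, -0.0001, -0.2209]), 'force': array([ 0.5749, -0.0324, -0.4659]), 'moment': array([-0.005 , -0.0027,  0.0258]), 'gripper_force': 0.0, 'width': 0.08729913642850624} 0.014
```

View pics/side0.png

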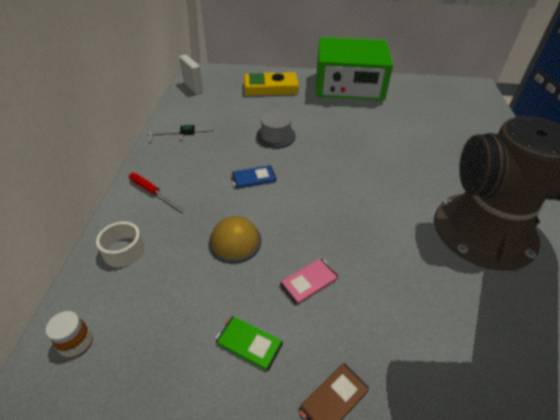

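View pics/top0.png

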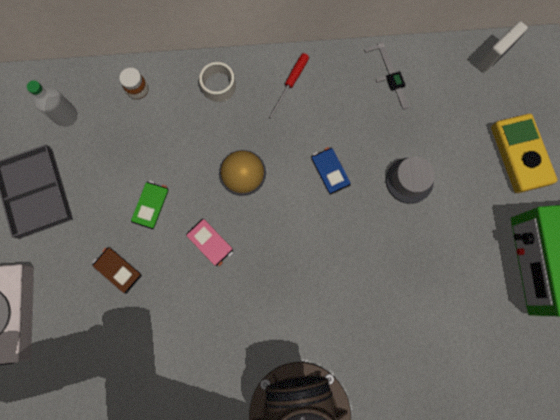

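The green cell is at side (249,342) and top (150,205), the dome at side (235,239) and top (243,172), and the blue cell at side (254,176) and top (331,170). The candidates of the same shape in the top view are green (150,205), pink (210,242) and brown (117,270). Only (150,205) is bright green, so that is the one. Next I'll fit poses and make a confirming crop.

```bash
cat > vis.py <<'E'
import cv2, numpy as np
from scipy.optimize import least_squares
np.set_printoptions(precision=4,suppress=True)
K3=np.ones((3,3),np.uint8)
BAND={"green":((50,120,60),(72,255,255)),"dome":((14,120,40),(28,255,255)),"blue":((105,120,40),(125,255,255))}
def proj(f,P):
    T=np.linalg.inv(f["cam_to_world"]);c=P@T[:3,:3].T+T[:3,3]
    return (c[:,:2]/c[:,2:])@np.diag([f["mtx"][0,0],f["mtx"][1,1]])+f["mtx"][:2,2]
def feat(h):
    h=cv2.convexHull(np.float32(h));m=cv2.moments(h);a=m["m00"]
    return np.array([m["m10"]/a,m["m01"]/a,(m["mu20"]-m["mu02"])/a**1.5*20,m["mu11"]/a**1.5*40,np.sqrt(a)])
def hull(f,kind,seed):
    hsv=cv2.cvtColor(f["color"],cv2.COLOR_RGB2HSV)
    m=cv2.inRange(hsv,*map(np.array,BAND[kind]))
    n,l,s,c=cv2.connectedComponentsWithStats(m)
    i=min((i for i in range(1,n) if s[i,4]>150),key=lambda i:np.hypot(*(c[i]-seed)))
    ys,xs=np.nonzero(l==i)
    P=np.stack([xs,ys],1).astype(np.float32)
    return np.concatenate([P+d for d in np.float32([[-.5,-.5],[.5,.5],[-.5,.5],[.5,-.5]])])
def box(p,L=.104):
    x,y,z,w=p;B=np.array([[a,b,c] for a in(-L/2,L/2) for b in(-.03,.03) for c in(-.007,.007)])
    R=np.array([[np.cos(w),-np.sin(w),0],[np.sin(w),np.cos(w),0],[0,0,1]]);return B@R.T+[x,y,z]
def dome(p):
    t,a=np.meshgrid(np.linspace(0,np.pi/2,25),np.linspace(0,2*np.pi,60))
    s=.055*np.stack([np.sin(t)*np.cos(a),np.sin(t)*np.sin(a),np.cos(t)-1],-1).reshape(-1,3)
    return s+p[:3]
def fit(fs,kind,seeds,p0):
    model=dome if kind=="dome" else box
    F={n:feat(hull(fs[n],kind,seeds[n])) for n in seeds}
    w=np.array([1,1,0,0,.3]) if kind=="dome" else np.array([1,1,1,1,0.1])
    r=lambda p:np.concatenate([w*(feat(proj(fs[n],model(p)))-F[n]) for n in seeds])
    s=least_squares(r,p0,x_scale=.01,diff_step=1e-4);return s.x,s.fun
E
python3 - <<'E'
import pickle,cv2,numpy as np
from vis import *
fs=pickle.load(open("f0.pkl","rb"))
for k,s,p in(("green",{"side":(249,342),"top":(150,205)},[.45,.3,.007,0.2]),("blue",{"side":(254,176),"top":(331,170)},[.5,-.1,.007,-.2]),("dome",{"side":(235,239),"top":(243,172)},[.5,.1,.065])):
    print(k,*fit(fs,k,s,p))
a=cv2.resize(fs["side"]["color"][290:400,190:380],None,fx=3,fy=3,interpolation=2)
b=cv2.resize(fs["top"]["color"][170:300,80:270],None,fx=3,fy=3,interpolation=2)[:260]
cv2.imwrite("pics/crop.png",np.vstack([a,b])[:,:,::-1])
E
```

```text
green [ 0.5189  0.3341  0.0143 -0.3949] [ 0.7901 -1.0154 -1.477  -1.3976  0.0233 -1.4218 -0.2992  3.0825  3.6188
  0.0243]
blue [ 0.5721 -0.1248  0.0178  0.3758] [ 0.608  -1.5899 -3.227   1.8281  0.1441 -1.3951 -0.2944  1.9042 -1.8008
  0.0368]
dome [0.5876 0.0953 0.0636] [ 0.1347  0.0492  0.      0.      0.0408  0.0065 -0.1599 -0.     -0.
  0.0254]
```

View pics/crop.png

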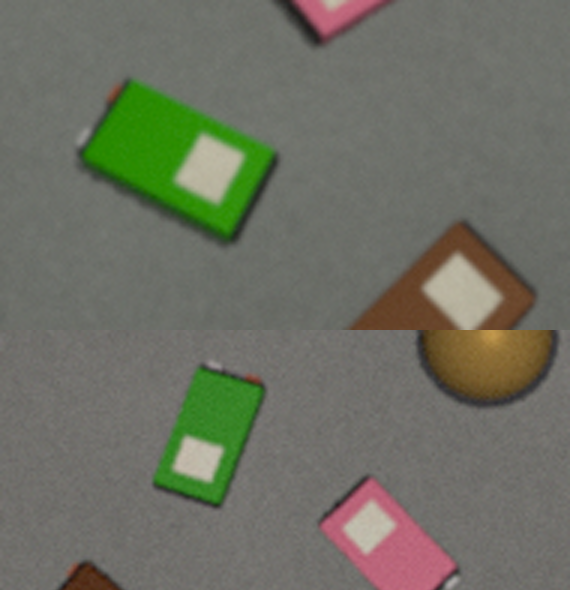

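The crop confirms the bright-green slab with its white label, and its terminals point to +x; the pink and brown ones are look-alikes. The colour mask mostly covers the top face, so I'll fit only that face.

```bash
cat >> vis.py <<'E'
def face(fs,kind,seeds,p0):
    # corners of the coloured top face in each view -> triangulated
    out=[];c=[]
    for n in seeds:
        h=cv2.convexHull(hull(fs[n],kind,seeds[n]));q=cv2.approxPolyN(h,4).reshape(-1,2).astype(float);c.append(q)
    from itertools import permutations
    Pm=[fs[n]["mtx"]@np.linalg.inv(fs[n]["cam_to_world"])[:3] for n in seeds]
    ref=[proj(fs[n],box(p0)[1::2]) for n in seeds]
    from scipy.optimize import linear_sum_assignment as lsa
    pts=[q[lsa(np.linalg.norm((r-r.mean(0))[:,None]-(q-q.mean(0))[None],axis=2))[1]] for q,r in zip(c,ref)]
    X=cv2.triangulatePoints(Pm[0],Pm[1],pts[0].T,pts[1].T);return (X[:3]/X[3]).T
E
python3 - <<'E'
import pickle
from vis import *
fs=pickle.load(open("f0.pkl","rb"))
for k,s,p in(("green",{"side":(249,342),"top":(150,205)},[.519,.334,.007,-.38]),("blue",{"side":(254,176),"top":(331,170)},[.57,-.125,.007,.38])):
    X=face(fs,k,s,p);m=X.mean(0);d=X[2:].mean(0)-X[:2].mean(0);e=X[1]-X[0]+X[3]-X[2]
    print(k,m,"L",np.linalg.norm(d),"W",np.linalg.norm(e)/2,"yaw",np.arctan2(d[1],d[0]),np.arctan2(-e[0],e[1]));print(X)
    for n in fs: print(proj(fs[n],np.array([[m[0],m[1],.014]]))-proj(fs[n],m[None]))
E
```

```text
green [0.5206 0.3325 0.0068] L 0.10968406176039097 W 0.06442406561353295 yaw -0.39342316332482846 -0.40861990615918636
[[0.4568 0.3242 0.0086]
 [0.4831 0.3829 0.0054]
 [0.5589 0.2818 0.0082]
 [0.5836 0.3412 0.0051]]
[[-0.1697 -1.7652]]
[[-0.7654 -0.6144]]
blue [ 0.5742 -0.1298  0.0078] L 0.10902737771487529 W 0.06314447593004788 yaw 0.38543178637281283 0.35598007135584053
[[ 0.5352 -0.1799  0.0086]
 [ 0.5123 -0.1207  0.0035]
 [ 0.6352 -0.1388  0.0116]
 [ 0.6142 -0.0799  0.0076]]
[[-0.0796 -1.7329]]
[[ 0.2728 -0.694 ]]
```

The green cell's centre is at about (0.520, 0.333), 7–14 mm up and with yaw −0.40; the length and width came out 5 mm and 4 mm over, which is pixel blur. The dome is at (0.588, 0.095, 0.064). All of this agrees with the sizes and reach given. I'll go above the cell.

```bash
python3 -m jog '[[1,[60,32,10],0.03],[1,[120,65,25],0.06],[1,[180,97,40],0.09],[1,[240,130,55],0.12],[1,[300,162,70],0.15],[1,[360,195,85],0.18],[1,[410,222,100],0.18],[1,[434,236,110],0.18],[1,[434,236,110],0.18],[1,[434,236,110],0.18],[1,[434,236,110],0.18],[1,[434,236,110],0.18]]' 20
python3 - <<'E'
from station import optics,status
import cv2,numpy as np
f=[optics.grab_frame(n)["color"][:,:,::-1] for n in("side","top")]
a=cv2.resize(f[0][220:420,150:350],(400,400),interpolation=2);b=cv2.resize(f[1][120:280,60:220],(400,400),interpolation=2)
cv2.imwrite("pics/hover.png",np.hstack([a,b]));print(status.get_state())
E
```

```text
t: 1.6
eef_pos: [0.519, 0.3345, 0.1311]
ee_rot: [-3.141, -0.0, -0.399]
force: [0.3, 0.1, 0.1]
width: 0.0871
gripper_force: 0.0
{'t': 1.7, 'q': array([ 8.87955422e-01,  3.53618810e-01, -2.63006530e-01, -4.83316059e-05,
       -9.53418780e-01,  2.83585343e-01]), 'qd': array([-0.00572281,  0.00094281, -0.00225017, -0.0028026 , -0.00032334,
        0.00301137]), 'joint_efforts': array([-5.45387669e-02, -5.39542615e+01,  2.54833907e+01,  6.05661035e+00,
        5.82439208e-02, -4.57941918e-03]), 'eef_pos': array([0.5190675 , 0.33422882, 0.13103489]), 'ee_rot': array([-3.14085946e+00, -1.72611222e-04, -3.99283590e-01]), 'force': array([ 0.74238123, -0.0399296 ,  0.19568183]), 'moment': array([-0.00156809, -0.02866501, -0.04688985]), 'gripper_force': 0.0, 'width': 0.08777702165236186}
```

View pics/hover.png

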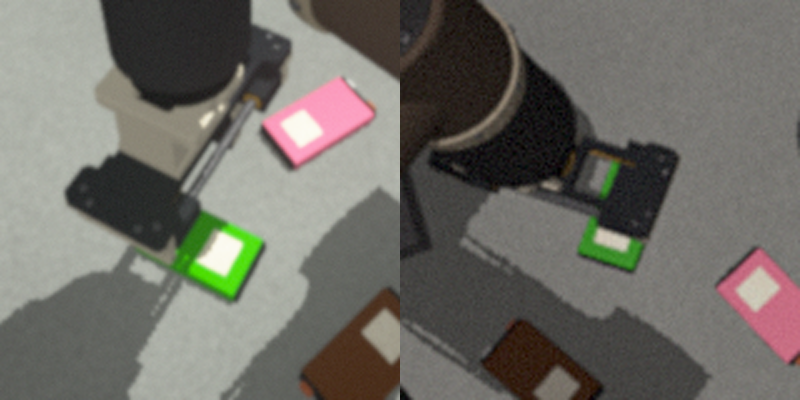

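The hover picture shows the jaws straddling the green cell (side crop around (215,255), top crop around (610,210)), aligned with its yaw. I'll go down, grip, and lift a little.

```bash
python3 -m jog '[[1,[0,0,45],0],[1,[0,0,85],0],[1,[0,0,102],0],[1,[0,0,110],0],[1,[0,0,113],0],[1,[0,0,113],0],[1,[0,0,113],0],[-1,[0,0,113],0],[-1,[0,0,113],0],[-1,[0,0,113],0],[-1,[0,0,113],0],[-1,[0,0,113],0],[-1,[0,0,113],0]]' 25
python3 -m jog '[[-1,[0,0,-5],0],[-1,[0,0,-20],0],[-1,[0,0,-50],0],[-1,[0,0,-90],0],[-1,[0,0,-130],0],[-1,[0,0,-130],0],[-1,[0,0,-130],0]]'
```

```text
t: 3.32
eef_pos: [0.5196, 0.3332, 0.0176]
ee_rot: [3.142, -0.0, -0.401]
force: [-0.2, -0.4, 1.1]
width: 0.0599
gripper_force: 25.0
t: 4.2
eef_pos: [0.5192, 0.333, 0.1477]
ee_rot: [-3.141, 0.0, -0.401]
force: [-0.4, -0.4, -4.3]
width: 0.0595
gripper_force: 25.0
```

Held: the width is 59.5 mm. Now I'll go above the dome with the cell's underside about 20 mm over the crown.

```bash
python3 -m jog '[[-1,[25,30,0],0],[-1,[60,73,0],0],[-1,[95,116,5],0],[-1,[125,153,15],0],[-1,[145,178,30],0],[-1,[156,192,42],0],[-1,[156,192,45],0],[-1,[156,192,45],0],[-1,[156,192,45],0],[-1,[156,192,45],0]]'
python3 - <<'E'
from station import optics,status
import cv2,numpy as np,pickle
fs={n:optics.grab_frame(n) for n in("side","top")};pickle.dump(fs,open("f1.pkl","wb"))
a=cv2.resize(fs["side"]["color"][170:310,165:305],(560,560),interpolation=2)
b=cv2.resize(fs["top"]["color"][110:250,200:260],(240,560),interpolation=2)
cv2.imwrite("pics/over.png",np.hstack([a,b])[:,:,::-1]);s=status.get_state();print(s["eef_pos"],s["ee_rot"])
E
```

```text
t: 5.45
eef_pos: [0.5885, 0.0965, 0.103]
ee_rot: [-3.141, -0.001, -0.4]
force: [0.2, 0.4, -2.9]
width: 0.0595
gripper_force: 25.0
[0.58838564 0.0961824  0.10293556] [-3.14111160e+00 -3.90345466e-04 -4.00078239e-01]
```

View pics/over.png

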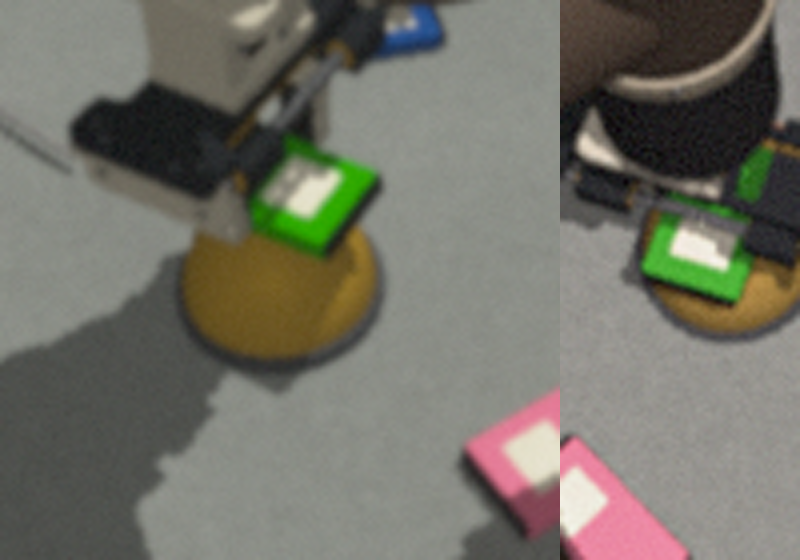

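The side crop shows the cell's label end, with corners near px (260,216) and (246,231), overhanging the dome; the top crop shows the same end near (221,177) and (243,185). I'll check the cell's offset along its length against the prediction.

Run:
```python
import pickle
from vis import *
f1=pickle.load(open("f1.pkl","rb"));f0=pickle.load(open("f0.pkl","rb"))
def edgeshift(f,c,w,ztop,lo=-.075,hi=-.03):
    # position of the -x end of the green top face along the cell axis, sampled on lines across the width
    u=np.array([np.cos(w),np.sin(w),0]);v=np.array([-np.sin(w),np.cos(w),0]);s=np.linspace(lo,hi,181)
    sat=cv2.cvtColor(f["color"],cv2.COLOR_RGB2HSV)[...,1].astype(np.float32)
    g=cv2.subtract(f["color"][...,1],f["color"][...,0]).astype(np.float32);o=[]
    for t in np.linspace(-.022,.022,23):
        P=proj(f,np.array([c[0],c[1],ztop])+s[:,None]*u+t*v).astype(np.float32)
        l=cv2.remap(g,P[None,:,0],P[None,:,1],1).ravel();h=(l.max()+np.median(l[:20]))/2
        o.append(s[np.argmax(l>h)])
    return np.median(o),np.std(o)
for n in f0:
    print(n,"bench",edgeshift(f0[n],(.5196,.3332),-.4,.014),"held",edgeshift(f1[n],(.5885,.0963),-.4,.1030-.0176+.014))
# dome in each view separately (z fixed .065)
for n,sd in(("side",(235,239)),("top",(243,172))):
    F=feat(hull(f0[n],"dome",sd))
    r=least_squares(lambda p:(feat(proj(f0[n],dome(np.r_[p,.065])))-F)[:2],[.588,.095],x_scale=.01,diff_step=1e-4);print(n,"dome",r.x,"area ratio",feat(proj(f0[n],dome(np.r_[r.x,.065])))[4]/F[4])
```

```text
side bench (np.float64(-0.05175), np.float64(0.0001529483399942424)) held (np.float64(-0.0525), np.float64(0.00016340539541709697))
top bench (np.float64(-0.052), np.float64(0.00015900803085138919)) held (np.float64(-0.053), np.float64(0.0001697880364327508))
side dome [0.5877 0.0963] area ratio 1.0053395316281106
top dome [0.5868 0.0952] area ratio 1.0035525106970475
```

Run:
```python
import pickle
from vis import *
f0=pickle.load(open("f0.pkl","rb"));c,w=(.5196,.3332),-.4
for n in f0:
  f=f0[n];g=cv2.subtract(f["color"][...,1],f["color"][...,0]).astype(np.float32)
  for ax,sp in((0,[-.02,.0,.02]),(1,[0.01,.02,.03])):
    u=np.array([np.cos(w),np.sin(w),0]);v=np.array([-np.sin(w),np.cos(w),0])
    if ax: u,v=v,u
    s=np.linspace(-.075,.075,601);o=[]
    for t in np.linspace(sp[0],sp[-1],15):
        P=proj(f,np.array([*c,.014])+s[:,None]*u+t*v).astype(np.float32)
        l=cv2.remap(g,P[None,:,0],P[None,:,1],1).ravel();k=np.nonzero(l>l.max()/2)[0];o.append([s[k[0]],s[k[-1]]])
    m=np.median(o,0);print(n,"xy"[ax],m,m.mean())
```

```text
side x [-0.0517  0.052 ] 0.00012500000000000358
side y [-0.0282  0.032 ] 0.0018750000000000017
top x [-0.052  0.052] 3.469446951953614e-18
top y [-0.032   0.0275] -0.0022499999999999916
```

Along its length the cell is centred on the TCP within 0.1 mm at the grasp. The dome averages (0.5873, 0.0958), so a small correction of about −0.8 and −0.5 mm is needed; then I'll go down to contact.

```bash
python3 -m jog '[[-1,[-0.5,0.8,6],0],[-1,[-0.5,0.8,12],0],[-1,[-0.5,0.8,16],0],[-1,[-0.5,0.8,18],0],[-1,[-0.5,0.8,18.5],0],[-1,[-0.5,0.8,19],0],[-1,[-0.5,0.8,19],0],[-1,[-0.5,0.8,19],0]]'
python3 -m jog '[[-1,[0,0,0.3],0],[-1,[0,0,0.6],0],[-1,[0,0,0.6],0],[-1,[0,0,0.6],0]]'
```

```text
t: 6.55
eef_pos: [0.5876, 0.0951, 0.0837]
ee_rot: [-3.141, -0.0, -0.401]
force: [0.6, 0.6, -2.6]
width: 0.0595
gripper_force: 25.0
t: 7.05
eef_pos: [0.5876, 0.0951, 0.0829]
ee_rot: [3.142, 0.0, -0.401]
force: [-0.2, -0.1, -3.1]
width: 0.0595
gripper_force: 25.0
```

```bash
python3 -m jog '[[-1,[0,0,0.2],0],[-1,[0,0,0.3],0],[-1,[0,0,0.3],0]]'
python3 -m jog '[[-1,[0,0,0.2],0],[-1,[0,0,0.3],0],[-1,[0,0,0.3],0]]'; python3 -c "
from station import status;s=status.get_state();print(s['moment'],s['force'])"
```

```text
t: 7.42
eef_pos: [0.5876, 0.0951, 0.0827]
ee_rot: [3.142, 0.0, -0.401]
force: [0.4, 0.3, -2.2]
width: 0.0593
gripper_force: 25.0
t: 7.8
eef_pos: [0.5876, 0.0951, 0.0825]
ee_rot: [-3.142, -0.0, -0.401]
force: [-0.3, 0.5, 0.1]
width: 0.0598
gripper_force: 25.0
[-0.01117179  0.35845443 -0.03285915] [-0.28023141  0.4573444   0.1311551 ]
```

Contact: the weight is now on the dome. I'll ease the grip, open slightly and look at the balance before retreating.

```bash
python3 -m jog '[[-1,[0,0,0],0],[-1,[0,0,0],0],[-1,[0,0,0],0]]' 3
python3 -m jog '[[0.40,[0,0,0],0],[0.45,[0,0,0],0],[0.5,[0,0,0],0],[0.55,[0,0,0],0],[0.6,[0,0,0],0],[0.8,[0,0,0],0],[0.8,[0,0,0],0],[0.8,[0,0,0],0],[0.8,[0,0,0],0]]'
python3 - <<'E'
from station import optics
import cv2,numpy as np,pickle
fs={n:optics.grab_frame(n) for n in("side","top")};pickle.dump(fs,open("f2.pkl","wb"))
a=cv2.resize(fs["side"]["color"][170:310,165:305],(560,560),interpolation=2)
b=cv2.resize(fs["top"]["color"][110:250,200:260],(240,560),interpolation=2)
cv2.imwrite("pics/rel.png",np.hstack([a,b])[:,:,::-1])
E
```

```text
t: 8.18
eef_pos: [0.5876, 0.0951, 0.0825]
ee_rot: [-3.142, -0.0, -0.401]
force: [-1.5, -1.0, 0.6]
width: 0.0598
gripper_force: 3.0
t: 9.3
eef_pos: [0.5876, 0.0951, 0.0824]
ee_rot: [3.142, -0.0, -0.401]
force: [-0.6, -0.3, -0.1]
width: 0.079
gripper_force: 0.0
```

View pics/rel.png

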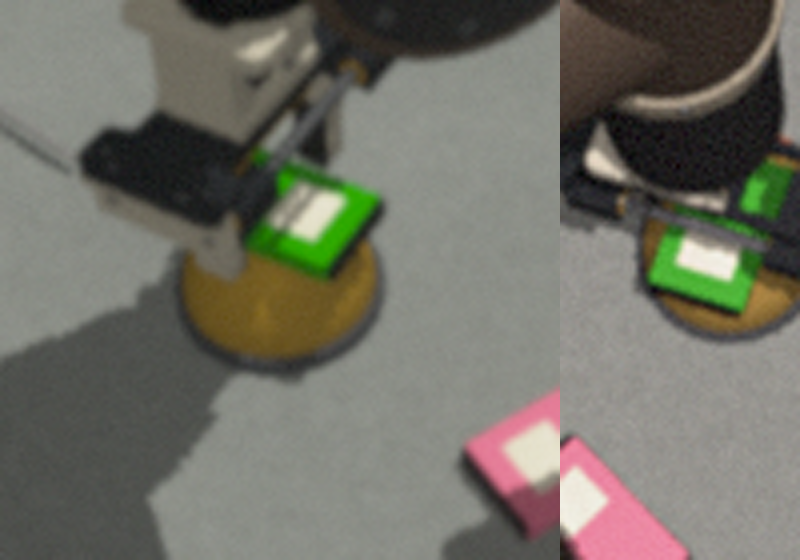

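The cell is released and lying on the dome at side crop (315,220), looking nearly level. I'll open fully, rise slowly straight up, move clear and measure the tilt.

```bash
python3 -m jog '[[1,[0,0,0],0],[1,[0,0,0],0],[1,[0,0,-5],0],[1,[0,0,-15],0],[1,[0,0,-30],0],[1,[0,0,-60],0],[1,[0,0,-100],0],[1,[0,0,-140],0],[1,[-30,-40,-150],0],[1,[-60,-90,-150],0],[1,[-90,-140,-150],0],[1,[-120,-190,-150],0],[1,[-150,-240,-150],0],[1,[-150,-300,-150],0],[1,[-150,-350,-150],0],[1,[-150,-350,-150],0],[1,[-150,-350,-150],0]]'
python3 - <<'E'
from vis import *
from station import optics
import pickle
fs={n:optics.grab_frame(n) for n in("side","top")};pickle.dump(fs,open("f3.pkl","wb"))
a=cv2.resize(fs["side"]["color"][170:270,185:285],(400,400),interpolation=2)
b=cv2.resize(fs["top"]["color"][120:220,193:293],(400,400),interpolation=2)
cv2.imwrite("pics/free.png",np.hstack([a,b])[:,:,::-1])
X=face(fs,"green",{"side":(243,220),"top":(240,165)},[.587,.095,.072,-.4]);print(X,X.mean(0))
d=(X[2:].mean(0)-X[:2].mean(0));e=(X[[1,3]].mean(0)-X[[0,2]].mean(0));print("pitch slope",d[2]/np.hypot(*d[:2]),"roll slope",e[2]/np.hypot(*e[:2]),np.linalg.norm(d),np.linalg.norm(e))
E
```

```text
t: 11.52
eef_pos: [0.5859, 0.4757, 0.2328]
ee_rot: [3.141, -0.0, -0.401]
force: [-0.6, 0.2, -0.3]
width: 0.0874
gripper_force: 0.0
[[0.406  0.0704 0.4748]
 [0.4333 0.107  0.4515]
 [0.4648 0.0434 0.4688]
 [0.4795 0.0853 0.4419]] [0.4459 0.0765 0.4593]
pitch slope -0.13445209869120098 roll slope -0.5629166671679504 0.058414422451997766 0.05107882556760767
```

View pics/free.png

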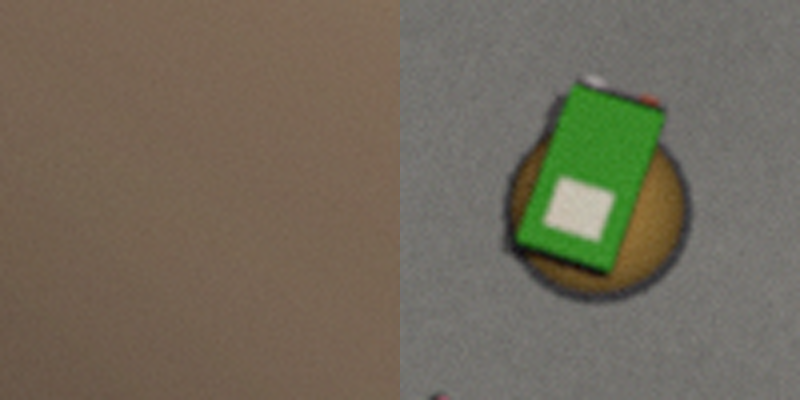

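The top crop shows the cell resting across the dome's crown; the arm blocks the side view, so I'll move it back near the start pose.

```bash
python3 -m jog '[[1,[-50,0,0],0],[1,[-100,0,0],0],[1,[-150,0,0],0],[1,[-200,0,0],0],[1,[-250,0,0],0],[1,[-300,0,0],0],[1,[-350,0,0],0],[1,[-400,0,0],0],[1,[-440,0,0],0],[1,[-460,10,0],0],[1,[-460,10,0],0],[1,[-460,10,0],0],[1,[-460,10,0],0]]'
python3 - <<'E'
from vis import *
from station import optics
import pickle
from scipy.spatial.transform import Rotation as Ro
fs={n:optics.grab_frame(n) for n in("side","top")};pickle.dump(fs,open("f3.pkl","wb"))
a=cv2.resize(fs["side"]["color"][170:270,185:285],(400,400),interpolation=2)
b=cv2.resize(fs["top"]["color"][120:220,193:293],(400,400),interpolation=2)
cv2.imwrite("pics/free2.png",np.hstack([a,b])[:,:,::-1])
sd={"side":(243,220),"top":(240,165)}
X=face(fs,"green",sd,[.587,.095,.072,-.4]);print(X,X.mean(0))
d=(X[2:].mean(0)-X[:2].mean(0));e=(X[[1,3]].mean(0)-X[[0,2]].mean(0));print("pitch slope",d[2]/np.hypot(*d[:2]),"roll slope",e[2]/np.hypot(*e[:2]),np.linalg.norm(d),np.linalg.norm(e))
E
```

```text
t: 13.25
eef_pos: [0.1597, 0.6457, 0.2327]
ee_rot: [-3.141, 0.0, -0.402]
force: [0.6, -0.8, 0.4]
width: 0.0876
gripper_force: 0.0
[[0.5261 0.0864 0.0769]
 [0.5509 0.1446 0.0727]
 [0.626  0.0444 0.0752]
 [0.6539 0.1033 0.0709]] [0.5892 0.0947 0.0739]
pitch slope -0.016419383529783647 roll slope -0.06618432416810072 0.10973809478898768 0.06433683485997127
```

View pics/free2.png

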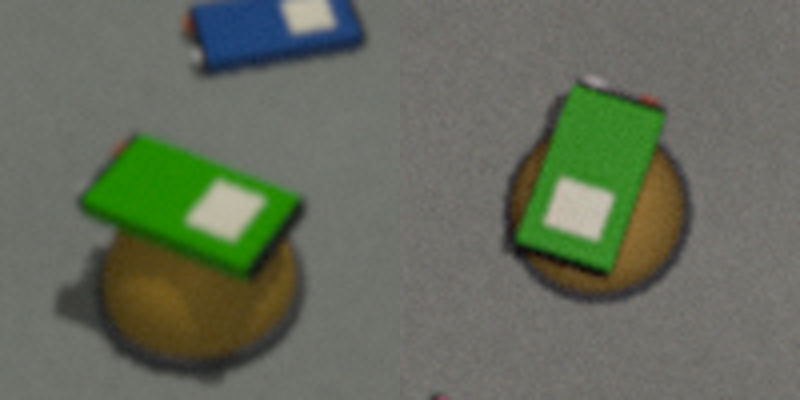

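The same measurement on the flat bench read slopes of −0.003 and −0.05, so the true tilt is about 0.02 rad (about 1 mm off centre). The cell is balanced on the crown, the blue cell has not been touched and the arm is clear, so I'll hand in.

```bash
python3 -c "
from station import order;print(order.job_done())"
```

```text
the job is handed in; nothing more can be done
None
```

The green cell is balanced on the brass dome's crown, about 1 mm off centre and tilted about 0.02 rad (1°) by camera measurement; the blue cell was not touched, and I handed the job in at about 13.4 s with the arm clear (no verdict came back).

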